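# Refit the pot-filler spout and swing it over the saucepan

## Task

The spout of the pot-filler tap beside the hob has been taken off for cleaning. Push its sleeve onto the tap's slanting stub, spray face down, until it is fully home against the shoulder, then swing the tap so that the spray head is over the middle of the saucepan, and let go. Keep the water lever shut and leave the pan, the dish and the pepper mill where they stand.

Things in the scene. Friction and masses are not known exactly. Their poses are not given: they have to be found in the camera images.
- spout: Loose steel spout, about 0.3 kg, lying spray face down. Origin: centre of the sleeve's open mouth on the bore axis, 19 mm above its flat underside; x along the spout to the spray head, z up. Sleeve: 38 mm across, bore 27 mm wide, 55 mm deep. Then a bar 30 mm wide, x = 55 to 170 mm, z = -19 to +15 mm, flat sides to grip. Then a flat head 60 mm wide, x = 165 to 220 mm, z = -19 to +5 mm.
- grip (a point): Point on the bore axis inside the spout's bar, 115 mm from the mouth, near the centre of mass; axes as the spout's.
- outlet (a point): Centre of the spray face, on the underside of the spray head, 192.5 mm from the mouth along the spout and 19 mm below the bore axis.
- stub (a point): Bare stub on the swivelling head. Origin: centre of the 38 mm flat shoulder where the sleeve's mouth must seat, 26 mm from the swivel axis; x out along the stub, rising 35 degrees above level; y level. Brass spigot 24.5 mm across, 50 mm long, last 6 mm tapering to 18 mm. Two sprung balls, left and right, 22 mm from the shoulder, 2 mm proud, resist with about 8 to 18 N, then hold the sleeve.
- tap: Fixed steel column of the tap, 42 mm across, with a 60 mm foot; origin: centre of its foot on the worktop. The vertical swivel axis passes through it; the swivelling head on top, 46 mm across, ends 142 mm above the worktop.
- tap_swivel (a joint): Angle in rad of the tap's swivelling head about the vertical axis through the tap: 0 when the stub points along the tap body's own x, growing anticlockwise seen from above, stops at -1.2 and 1.2. Stiff (0.5 N m of friction): it stays where it is left.
- tap_lever (a joint): Water lever, a thin 55 mm rod on the robot's side of the column 55 mm above the worktop: 0 rad is shut, it opens by lifting.
- pan: Steel saucepan, 140 mm across and 70 mm high, 0.8 kg, with a long black handle along its x; origin: centre of its underside on the worktop. It stands on one side of the tap and the dish on the other, at about the reach of the fitted spout.
- dish: Low white ceramic bowl, 140 mm across and 45 mm high; origin: centre of its underside.
- mill: Dark wooden pepper mill, 56 mm across and 160 mm high, standing on the side of the worktop away from the spout; origin: centre of its underside.
Not all that is in view belongs to the job. There is more than one size of the spout; the one meant has the size given above. What is shaped like the tap but blue is not meant.

How it is judged:
By the outcome, as a careful person would: the job done as asked, in the order asked, and still so for the second after the job is handed in, with the robot touching nothing.
It also fails if it takes over 58 s, if anything falls off the work surface, if the arm or the gripper's body presses on something with over 40 N, if the wrist force passes 120 N, or if a joint passes its speed limit or range.

## Robot

A 6-joint arm with a two-finger parallel gripper is mounted at the origin on the work surface. World frame = base frame: x ahead of the robot, y to its left, z up, the work surface at z = 0. Lengths are in m, angles in rad, forces in N, time in s.
With the tool pointing down it reaches from about 0.375 to 0.975 m from the base axis. Payload 3.8 kg.
Tool frame: the origin (TCP) lies at the very end of the fingers, on their centre line; the grasp point (between the pads) lies 19 mm behind it (bot.tcp_to_grasp is the z of the grasp point in the tool frame, in m); z points along the fingers, y is the direction in which the jaws open and shut (so a half turn about z gives the same grasp; the last joint's range is limited). The gripper opens to 85 mm and grips with 20 to 120 N. Pads are 22 mm wide; open, the fingers measure 114 mm over their backs; the gripper's body (76 mm by 85 mm) begins 54 mm behind the grasp point. The pads swing forward as they close: fully open they stand 13 mm farther back than shut.
Start: joints at [1.097, 0.264, 1.604, -0, 1.274, -0.037], TCP at [0.286, 0.612, 0.231] pointing down, gripper open.
Joint ranges: [-2.63, 2.63], [-0.94, 2.18], [0.31, 2.57], [-1.31, 4.45], [0, 2.66], [-2.55, 2.55]. Speed limits (rad/s): [2.57, 2.57, 3.14, 3.14, 3.14, 3.14].

## Interface

Orientations are given as a rotation vector (axis times angle).
In Python, from workcell import status, vision, job, bot gives the robot as it stands.
- The arm moves only by the tool apply_moves, never from a script. Its argument "deltas" is a list of rows, each a list of 7 numbers: the shift along the tool's x, y, z in m, then the turn, a rotation vector about the tool's x, y, z in rad, then the closure, from 0 (fully open) to 1 (shut). In form: [[x, y, z, rx, ry, rz, jaw], ...]. A call has 1 to 8 rows; each row is the pose to reach, as a shift and turn from the pose commanded when the call began, along the tool's axes at that moment; what a row does not reach only later rows make up. A row lasts 1/12 s, in which the tool goes at most 41.7 mm and 7.16 degrees, less where a joint would pass 70% of its speed; a pose out of reach is approached as far as the arm can. A call with a gripper value outside its range is refused whole. The fingers move at their own pace and stop on an object; "squeeze" is the grip in N (left out, the last holds). Time passes only in rows, so rows that repeat a pose let the fingers close. It gives the time, the measured TCP pose, the force and the opening at its end, in the units of the state.
- status.read_state(): the state, without advancing time (a new reading comes with each control period).
- vision.read_camera(name): name is "scene" or "top" or "wrist"; returns the picture (420x560x3 uint8, red, green, blue); there is no depth.
- vision.get_calibration(name): a dict with "fov_y" (degrees; the focal length in pixels is half the picture's height over the tangent of half this angle, whatever the lens; pixels are square), "cx", "cy" (the principal point, pixels), "k1" (the pictures are not rectified: a ray, as slopes to the right and down, at radius r is drawn at 1 + k1 r^2 times it, then the intrinsics apply), "R" (3x3) and "t" (3): a world point X has camera coordinates R X + t; the wrist camera has in their place "tool_from_camera" (4x4, takes a point from camera to tool coordinates, whose origin is the TCP and whose axes are the flange's). Camera axes: x right, y down, z forward; pixel columns grow to the right and rows downward; lengths in m; the calibration is good to about 2 mm. A picture is of the moment at which its call begins: read the wrist's pose just before it. get_calibration takes no time and is no camera call.
- job.finish_job(): hands the job in, once; it reports no verdict.
The state is a dict: "time": time; "q": joint angles; "joint_vel": joint speeds; "joint_torque": joint torques, N m; "tool_pos": TCP position; "tcp_rot": TCP orientation; "wrist_force": force on the tool from outside, world axes, zero at the start; "torque": the same for the moment, N m; "width": opening from 0.0 (shut) to 1.0 (fully open).
Only numpy, scipy, OpenCV 4.12 (cv2) and the standard library are available. Lean on these libraries where they do the work, as an engineer would, in place of code of your own. Each camera call takes 0.05 s, during which the arm holds its last target. There are 200 camera calls.

## Working session

There is one attempt and no reset: what is moved stays moved. The work goes in short steps, Python scripts to look and compute and a tool call to move; the robot and the scene stay as the last step left them, time stands still between calls to the robot, and variables do not carry over. Pictures are saved under pics/ and viewed, about 8 in all and at most 12, crops included, and the job is handed in when it is done.

Besides the shell and the picture viewer there is one more tool, called after "Call:" as name(argument=value, ...) on one line, values as JSON. apply_moves: Moves the arm, as the interface text tells. Its arguments: {"type":"object","properties":{"deltas":{"type":"array","items":{"type":"array","items":{"type":"number"}}},"squeeze":{"type":"number"}},"required":["deltas"]}

```bash
ls; mkdir -p pics
cat > h.py <<'E'
import numpy as np, cv2
from scipy.spatial.transform import Rotation as Ro
from workcell import status, vision, job, bot
def cal(n, st=None):
    c=vision.get_calibration(n); f=210/np.tan(np.radians(c["fov_y"])/2)
    if n=="wrist":
        T=np.array(c["tool_from_camera"]); Rt=Ro.from_rotvec(st["tcp_rot"]).as_matrix()
        Rw=Rt@T[:3,:3]; o=Rt@T[:3,3]+np.array(st["tool_pos"])
    else:
        Rw=np.array(c["R"]).T; o=-Rw@np.array(c["t"])
    return f,c,Rw,o
def ray(n,uv,st=None):
    f,c,Rw,o=cal(n,st); K=np.array([[f,0,c["cx"]],[0,f,c["cy"]],[0,0,1]])
    p=cv2.undistortPoints(np.array(uv,float).reshape(-1,1,2),K,np.array([c["k1"],0,0,0,0.]))[:,0]
    return o, np.c_[p,np.ones(len(p))]@Rw.T
def onz(n,uv,z,st=None):
    o,d=ray(n,uv,st); return o+d*((z-o[2])/d[:,2])[:,None]
def proj(n,X,st=None):
    f,c,Rw,o=cal(n,st); p=(np.atleast_2d(X)-o)@Rw; s=p[:,:2]/p[:,2:]
    s=s*(1+c["k1"]*(s**2).sum(1))[:,None]; return s*f+[c["cx"],c["cy"]]
def snap(n,name=None):
    st=status.read_state(); im=vision.read_camera(n)
    if name: cv2.imwrite(f"pics/{name}.png",im[:,:,::-1])
    return st,im
E
python3 - <<'E'
from h import *
a=snap("scene","s0")[1];b=snap("top","t0")[1]
for n in("scene","top"):
    f,c,R,o=cal(n);print(n,f,o,R[:,2],c["k1"])
print(status.read_state())
E
```

```text
pics
scene 511.08046484023174 [ 1.12926841 -0.60265404  1.36543279] [-0.44724054  0.34004357 -0.82725224] -0.19109565999112027
top 492.6199952224889 [ 0.18647476 -0.0843929   1.64876032] [ 0.16645795 -0.00410036 -0.98604003] -0.17262249684840666
{'time': 0.1, 'q': array([ 1.09710189e+00,  2.64739853e-01,  1.60521255e+00, -6.28512785e-06,
        1.27368596e+00, -3.68630270e-02]), 'joint_vel': array([-1.13722244e-03, -1.32179048e-03, -1.08646806e-03, -2.34948305e-04,
        6.17020983e-04, -8.37566939e-06]), 'joint_torque': array([ 9.25367676e-04, -5.16705930e+01, -3.68594348e+01, -1.28866468e-04,
        6.44809639e-03,  1.96342057e-06]), 'tool_pos': array([0.28526024, 0.61105199, 0.23005815]), 'tcp_rot': array([-0.68061663, -3.06645509,  0.00311113]), 'wrist_force': array([-0.14353959, -0.15513859, -0.2175276 ]), 'torque': array([-0.01738545,  0.01026613, -0.01676124]), 'width': 0.9985655170087209}
```

View pics/t0.png

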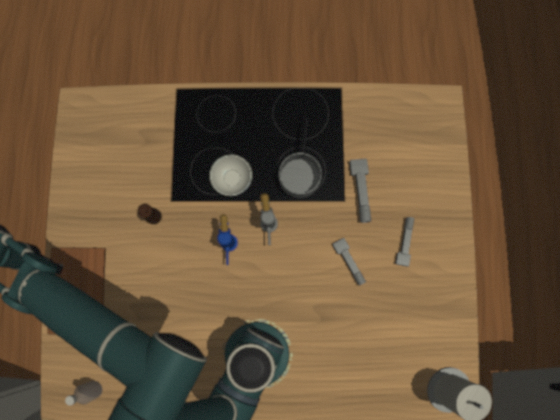

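View pics/s0.png

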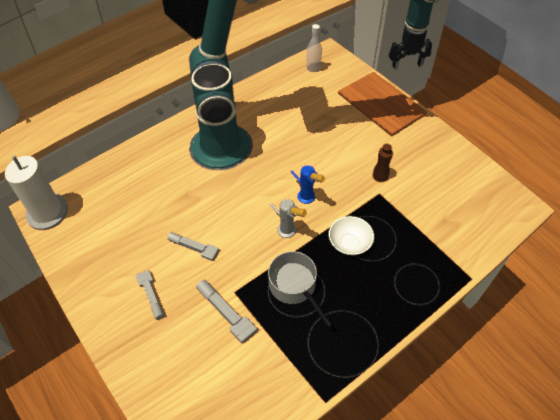

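Top view: the spouts are candidates at (361,190), (349,262) and (405,242). The steel tap is at (267,215) with its stub at (265,202), and the blue decoy is at (226,238). Pan (300,175), dish (231,175), mill (150,213). Next I measure the spout lengths.

Run:
```python
from h import *
im=cv2.imread("pics/t0.png"); hsv=cv2.cvtColor(im,cv2.COLOR_BGR2HSV)
m=((hsv[...,1]<70)&(hsv[...,2]>70)).astype(np.uint8); m[:, :330]=0; m[300:]=0;m[:150]=0
n,l,s,c=cv2.connectedComponentsWithStats(m)
for i in range(1,n):
    if s[i,4]<60: continue
    ys,xs=np.where(l==i); P=onz("top",np.c_[xs,ys],0.01)[:,:2]
    r=cv2.minAreaRect(P.astype(np.float32)); 
    mu=P.mean(0); w,v=np.linalg.eigh(np.cov((P-mu).T)); a=v[:,1]; t=(P-mu)@a
    e=[ (P[(t>t.max()-.04)]-mu)@v[:,0], (P[(t<t.min()+.04)]-mu)@v[:,0]]
    print(c[i],s[i],r[0],np.array(r[1]),"ends",mu+a*t.max(),np.ptp(e[0]),mu+a*t.min(),np.ptp(e[1]))
print("tapfoot/headtop",onz("top",[[267,215]],.142),"stubtip",onz("top",[[265,198]],.15),"pan rim",onz("top",[[300,173]],.07),"dish",onz("top",[[231,175]],.045))
print("scene tapfoot",onz("scene",[[288,232]],0), "pan",onz("scene",[[293,272]],.07),"dish",onz("scene",[[351,236]],.045))
# zooms
c1=cv2.resize(im[140:280,190:430],None,fx=3.3,fy=3.3,interpolation=cv2.INTER_CUBIC)
cv2.imwrite("pics/t0c.png",c1)
```

```text
[361.51198872 186.09449929] [350 159  21  64 709] (0.5470418334007263, -0.35864174365997314) [0.22230832 0.06136538] ends [ 0.43652747 -0.37056256] 0.03382413682353426 [ 0.65767459 -0.34785913] 0.06136816887507564
[405.50688073 244.42889908] [396 217  18  49 436] (0.37246161699295044, -0.5034483671188354) [0.04783846 0.16824639] ends [ 0.28974495 -0.48615516] 0.048181477220391955 [ 0.45409278 -0.52461334] 0.027007670812563098
[348.39433551 259.1503268 ] [333 238  33  47 459] (0.30473747849464417, -0.3144509792327881) [0.1661085  0.04606818] ends [ 0.230124  -0.3517105] 0.02589592126080478 [ 0.37495849 -0.27071904] 0.04658845129918564
tapfoot/headtop [[ 0.43910159 -0.03852973  0.142     ]] stubtip [[ 0.4912775  -0.03241289  0.15      ]] pan rim [[ 0.59152935 -0.14485776  0.07      ]] dish [[0.59177088 0.08574904 0.045     ]]
scene tapfoot [[ 0.4430324  -0.03965495  0.        ]] pan [[ 0.5945315  -0.14265594  0.07      ]] dish [[0.59686223 0.08494214 0.045     ]]
```

View pics/t0c.png

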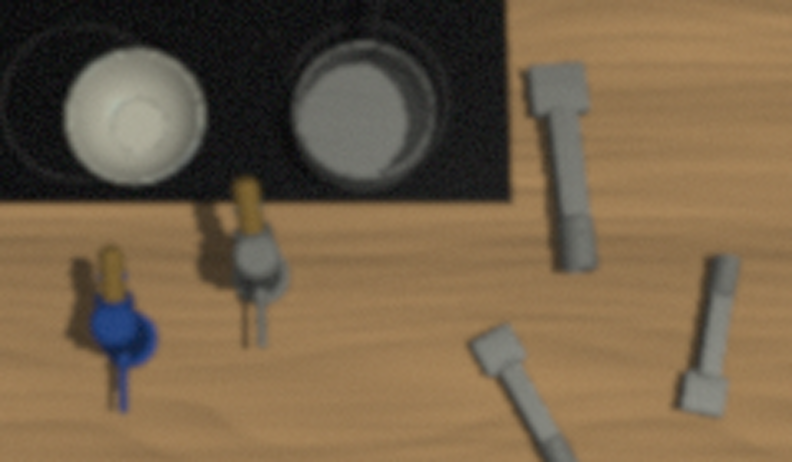

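The big spout (361,190) measures 222 × 61 mm, so it's the right one. Its mouth is near (0.437,-0.371) and it points about +6°. The other two are about 167 mm long. Next I set up a move helper and go to a viewpoint on the tap with the wrist camera.

```bash
cat >> h.py <<'E'
def delta(pos,R,cur=None):
    st=status.read_state(); p,Rt=(np.array(st["tool_pos"]),Ro.from_rotvec(st["tcp_rot"]).as_matrix()) if cur is None else cur
    return np.round(np.r_[Rt.T@(np.array(pos)-p), Ro.from_matrix(Rt.T@R).as_rotvec()],4).tolist()
def frame(az,tilt,s=1):
    """tool pose for spout azimuth az, nose-up tilt (rad); tool x = s*spout x"""
    x=np.array([np.cos(az)*np.cos(tilt),np.sin(az)*np.cos(tilt),np.sin(tilt)]); y=np.array([-np.sin(az),np.cos(az),0]); z=np.cross(x,y)
    return np.c_[s*x,-s*y,-z]
E
python3 - <<'E'
from h import *
st=status.read_state(); Rt=Ro.from_rotvec(st["tcp_rot"]).as_matrix(); print(Rt.round(3)); print(vision.get_calibration("wrist"), bot.tcp_to_grasp)
for s in(1,-1): print(s,delta([0.44,-0.04,0.40],frame(0.1,0,s)))
print(delta([0.2853,0.6110,0.34],Rt))
E
```

```text
[[-0.906  0.423 -0.001]
 [ 0.423  0.906 -0.002]
 [ 0.    -0.002 -1.   ]]
{'fov_y': 59.505909039658164, 'cx': 271.5659823069062, 'cy': 211.60620593762962, 'k1': -0.07172173951482276, 'tool_from_camera': array([[ 1.50729382e-03, -9.52104632e-01, -3.05768700e-01,
         7.84307147e-02],
       [ 9.99998845e-01,  1.49545912e-03,  2.72946605e-04,
         1.47541661e-03],
       [ 1.97390863e-04, -3.05768758e-01,  9.52105786e-01,
        -1.42708054e-01],
       [ 0.00000000e+00,  0.00000000e+00,  0.00000000e+00,
         1.00000000e+00]])} -0.0187
1 [-0.4156, -0.5248, -0.1689, -0.0008, 0.0026, 2.6048]
-1 [-0.4156, -0.5248, -0.1689, -0.002, -0.0006, -0.5368]
[-0.0001, -0.0003, -0.1099, 0.0, 0.0, 0.0]
```

Run:
```python
from h import *
print(delta([0.46,-0.04,0.38],frame(0.1,0,-1)))
```

```text
[-0.4338, -0.5163, -0.1489, -0.002, -0.0006, -0.5368]
```

Call:
apply_moves(deltas=[[0,0,-0.04,0,0,0,0],[0,0,-0.08,0,0,0,0],[-0.2,-0.25,-0.149,0,0,-0.3,0],[-0.2,-0.25,-0.149,0,0,-0.3,0],[-0.2,-0.25,-0.149,0,0,-0.3,0],[-0.2,-0.25,-0.149,0,0,-0.3,0],[-0.2,-0.25,-0.149,0,0,-0.3,0],[-0.2,-0.25,-0.149,0,0,-0.3,0]])

```text
time: 0.77
tool_pos: [0.3429, 0.3721, 0.3637]
tcp_rot: [-0.214, -3.134, 0.001]
wrist_force: [1.0, -0.3, 0.4]
width: 0.998
```

Run:
```python
from h import *
print(delta([0.46,-0.04,0.38],frame(0.1,0,-1)))
```

```text
[-0.1719, -0.3924, -0.016, -0.0007, -0.0004, -0.2361]
```

Call:
apply_moves(deltas=[[-0.172,-0.39,-0.016,0,0,-0.236,0],[-0.172,-0.39,-0.016,0,0,-0.236,0],[-0.172,-0.39,-0.016,0,0,-0.236,0],[-0.172,-0.39,-0.016,0,0,-0.236,0],[-0.172,-0.39,-0.016,0,0,-0.236,0],[-0.172,-0.39,-0.016,0,0,-0.236,0],[-0.172,-0.39,-0.016,0,0,-0.236,0],[-0.172,-0.39,-0.016,0,0,-0.236,0]])

```text
time: 1.43
tool_pos: [0.4326, 0.0588, 0.3761]
tcp_rot: [-0.156, 3.138, 0.0]
wrist_force: [1.2, 0.3, 0.1]
width: 0.999
```

Call:
apply_moves(deltas=[[0,-0.05,0,0,0,0,0],[0,-0.09,0,0,0,0,0],[0,-0.09,0,0,0,0,0],[0,-0.09,0,0,0,0,0]])

```text
time: 1.77
tool_pos: [0.4415, -0.0312, 0.3756]
tcp_rot: [0.147, -3.137, 0.0]
wrist_force: [-0.9, -0.1, 0.6]
width: 0.999
```

Run:
```python
from h import *
st,im=snap("wrist","w1"); print(st["tool_pos"],st["tcp_rot"],st["time"]); np.save("w1.npy",np.r_[st["tool_pos"],st["tcp_rot"]])
snap("scene","s1"); snap("top","t1")
```

```text
[ 0.44151508 -0.03115156  0.37556223] [ 1.47124405e-01 -3.13687465e+00  3.87734993e-05] 1.7667
```

View pics/w1.png

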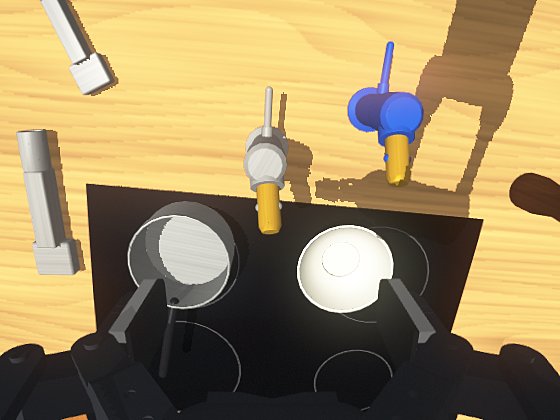

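Wrist view: tap head top at (266,162), stub shoulder (264,184) to tip (268,231), pan (185,255), dish (345,268), and the correct spout from mouth (33,132) to head (57,274). Next I take an oblique side view to get the stub height.

Call:
apply_moves(deltas=[[-0.024,-0.152,0.116,-0.1,0,0,0],[-0.024,-0.152,0.116,-0.2,0,0,0],[-0.024,-0.152,0.116,-0.3,0,0,0],[-0.024,-0.152,0.116,-0.785,0,0,0],[-0.024,-0.152,0.116,-0.785,0,0,0],[-0.024,-0.152,0.116,-0.785,0,0,0],[-0.024,-0.152,0.116,-0.785,0,0,0],[-0.024,-0.152,0.116,-0.785,0,0,0]])

```text
time: 2.58
tool_pos: [0.4802, -0.1776, 0.2552]
tcp_rot: [0.136, -2.853, -1.197]
wrist_force: [-0.4, 0.3, -1.6]
width: 1.004
```

Call:
apply_moves(deltas=[[0,0,0,0,0,0,0],[0,0,0,0,0,0,0]])

```text
time: 2.75
tool_pos: [0.4814, -0.1762, 0.2606]
tcp_rot: [0.146, -2.865, -1.183]
wrist_force: [-0.1, -0.4, 0.8]
width: 0.998
```

Run:
```python
from h import *
st,im=snap("wrist","w2"); print(st["tool_pos"],st["tcp_rot"],st["q"],st["time"]); np.save("w2.npy",np.r_[st["tool_pos"],st["tcp_rot"]])
```

```text
[ 0.48142016 -0.17621073  0.26062336] [ 0.14618313 -2.86506606 -1.18290783] [-0.73067958  0.28302299  1.71597319  0.50397974  1.75199441 -2.46990335] 2.75
```

View pics/w2.png

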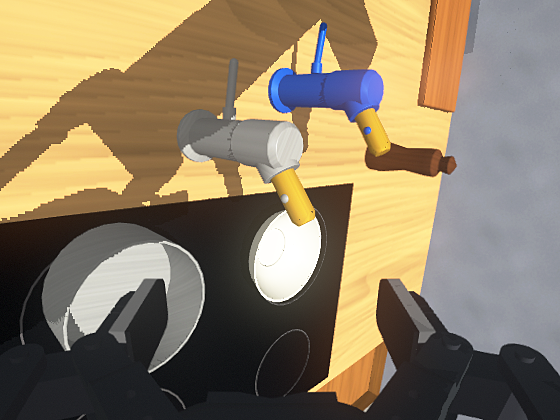

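```bash
cat > m.py <<'E'
from h import *
from scipy.optimize import least_squares
def load(n):
    p=np.load(n+".npy"); return {"tool_pos":p[:3],"tcp_rot":p[3:]},cv2.imread(f"pics/{n}.png")
def gold(im,roi):
    h=cv2.cvtColor(im,cv2.COLOR_BGR2HSV); m=((h[...,0]>15)&(h[...,0]<32)&(h[...,1]>165)&(h[...,2]>90)).astype(np.uint8)
    k=np.zeros_like(m); x0,y0,x1,y1=roi; k[y0:y1,x0:x1]=m[y0:y1,x0:x1]
    k=cv2.morphologyEx(k,cv2.MORPH_OPEN,np.ones((3,3))); n,l,s,c=cv2.connectedComponentsWithStats(k); i=1+s[1:,4].argmax(); return l==i
def axisline(mask):
    ys,xs=np.where(mask); P=np.c_[xs,ys].astype(float); mu=P.mean(0); w,v=np.linalg.eigh(np.cov((P-mu).T)); a=v[:,1]; a=a*np.sign(a[1]); n=np.array([-a[1],a[0]])
    t=(P-mu)@a; d=(P-mu)@n; T=[];D=[];W=[]
    for b in np.arange(t.min(),t.max(),2):
        s=(t>=b)&(t<b+2)
        if s.sum()>4: T.append(b+1);D.append((d[s].max()+d[s].min())/2);W.append(np.ptp(d[s]))
    T,D,W=map(np.array,(T,D,W)); g=(W>.8*np.median(W)); k=np.polyfit(T[g],D[g],1)
    return [mu+a*q+n*np.polyval(k,q) for q in (t.min(),t.max())],W
E
python3 - <<'E'
from m import *
N=[];ends=[];V={}
for n,roi in(("w1",(235,175,300,245)),("w2",(255,150,335,240))):
    st,im=load(n); m=gold(im,roi); e,W=axisline(m); print(n,np.round(e,1),m.sum(),W.round(1)[::3])
    o,d=ray("wrist",e,st); N.append((np.cross(d[0],d[1]),o)); ends.append((o,d))
    # silver disc? leave
n1,n2=[x[0]/np.linalg.norm(x[0]) for x in N]; u=np.cross(n1,n2);u/=np.linalg.norm(u); u*=np.sign(u[2])
p=np.linalg.lstsq(np.array([n1,n2,u]),np.array([n1@N[0][1],n2@N[1][1],u@np.array([.48,-.04,.12])]),rcond=None)[0]
print("dir",u,"elev",np.degrees(np.arcsin(u[2])),"az",np.degrees(np.arctan2(u[1],u[0])))
for o,d in ends:
    for dd in d:
        A=np.c_[u,-dd]; s=np.linalg.lstsq(A,o-p,rcond=None)[0]; print("pt",p+u*s[0])
st,im=load("w1"); print("headtop",onz("wrist",[[266,162]],.142,st))
for n,z,uv in(("pan",.07,[[130,255],[231,255],[182,215],[182,306]]),("dish",.045,[[297,268],[394,268],[345,225],[345,312]])): print(n,onz("wrist",uv,z,st).round(4).tolist())
E
```

```text
w1 [[266.8 183.7]
 [269.8 233.2]] 1048 [18.  21.1 21.1 20.1 20.1 21.1 22.1 21.1 13. ]
w2 [[281.9 171.9]
 [308.  221.1]] 1180 [20.1 23.7 22.4 21.9 17.  22.8 21.  20.6 19.7 18.4]
dir [0.79270481 0.13502222 0.59446453] elev 36.474469285747034 az 9.666477947587953
pt [ 0.45617872 -0.03392188  0.12954345]
pt [ 0.500257   -0.02641398  0.1625986 ]
pt [ 0.45781083 -0.03364388  0.13076741]
pt [ 0.49870259 -0.02667874  0.16143291]
headtop [[ 0.43048472 -0.03692514  0.142     ]]
pan [[0.5851, -0.2077, 0.07], [0.5716, -0.072, 0.07], [0.5216, -0.1383, 0.07], [0.6567, -0.1362, 0.07]]
dish [[0.5944, 0.0207, 0.045], [0.5819, 0.1595, 0.045], [0.5237, 0.0787, 0.045], [0.6601, 0.1007, 0.045]]
```

Run:
```python
from h import *
print(delta([0.551,-0.359,0.17],frame(0.103,0,-1)))
```

```text
[-0.0503, -0.1986, -0.0682, 0.7819, 0.0019, -0.0001]
```

Call:
apply_moves(deltas=[[-0.05,-0.199,-0.068,0.782,0,0,0],[-0.05,-0.199,-0.068,0.782,0,0,0],[-0.05,-0.199,-0.068,0.782,0,0,0],[-0.05,-0.199,-0.068,0.782,0,0,0],[-0.05,-0.199,-0.068,0.782,0,0,0],[-0.05,-0.199,-0.068,0.782,0,0,0],[-0.05,-0.199,-0.068,0.782,0,0,0],[-0.05,-0.199,-0.068,0.782,0,0,0]])

```text
time: 3.47
tool_pos: [0.5508, -0.3573, 0.1707]
tcp_rot: [-0.163, 3.134, -0.001]
wrist_force: [0.4, 0.1, -0.1]
width: 0.999
```

Call:
apply_moves(deltas=[[0,0,0,0,0,0,0],[0,0,0,0,0,0,0]])

```text
time: 3.63
tool_pos: [0.5502, -0.36, 0.1699]
tcp_rot: [-0.158, 3.135, 0.003]
wrist_force: [0.1, -0.5, 0.0]
width: 1.001
```

Run:
```python
from h import *
st,im=snap("wrist","w3"); print(st["tool_pos"],st["tcp_rot"],st["q"],st["time"]); np.save("w3.npy",np.r_[st["tool_pos"],st["tcp_rot"]])
```

```text
[ 0.55015179 -0.35995189  0.16990027] [-1.58112689e-01  3.13508908e+00  2.52129675e-03] [-0.61875288  0.27290484  1.70842484  0.00307899  1.15928616 -2.29156049] 3.6333
```

View pics/w3.png

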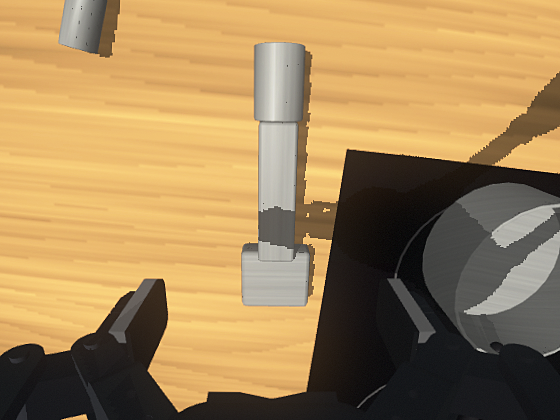

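Run:
```python
from m import *
st,im=load("w3")
M=onz("wrist",[[279.5,43]],.036,st)[0]; H=onz("wrist",[[275,304]],.024,st)[0]
B=onz("wrist",[[278,130],[277,235]],.034,st)
print(M,H,np.linalg.norm((M-H)[:2])); d=(H-M)[:2]; az=np.arctan2(d[1],d[0]); print("az",az,"bar az",np.arctan2(*(B[1]-B[0])[[1,0]]),B)
u=np.array([np.cos(az),np.sin(az)]); 
g=(M[:2]+.115*u+H[:2]-.105*u)/2; print("grip",g)
print(delta([*g,.045],frame(az,0,-1)), delta([*g,.005],frame(az,0,-1)))
```

```text
[ 0.43780168 -0.36432014  0.036     ] [ 0.6522015 -0.3447477  0.024    ] 0.21529135226754895
az 0.09103711730431482 bar az 0.09781101278764476 [[ 0.49795807 -0.35888732  0.034     ]
 [ 0.58152203 -0.35068768  0.034     ]]
grip [ 0.54998088 -0.35407936]
[-0.0004, 0.0061, 0.1244, 0.0018, 0.0021, 0.0089] [-0.0004, 0.006, 0.1644, 0.0018, 0.0021, 0.0089]
```

The wrist view shows the spout mouth at (280,43) and head end at (275,304), 215 mm apart, which matches. Now I grasp it.

Call:
apply_moves(deltas=[[0,0.006,0.04,0,0,0.009,0],[0,0.006,0.08,0,0,0.009,0],[0,0.006,0.115,0,0,0.009,0],[0,0.006,0.14,0.001,0.001,0.009,0],[0,0.006,0.155,0.002,0.002,0.009,0],[0,0.006,0.163,0.002,0.002,0.009,0],[0,0.006,0.163,0.002,0.002,0.009,0]])

```text
time: 4.27
tool_pos: [0.5476, -0.3539, 0.0031]
tcp_rot: [0.141, -3.134, -0.004]
wrist_force: [0.3, 0.1, -0.1]
width: 1.002
```

Call:
apply_moves(deltas=[[0,0,0,0,0,0,0.4],[0,0,0,0,0,0,0.6],[0,0,0,0,0,0,0.8],[0,0,0,0,0,0,1],[0,0,0,0,0,0,1],[0,0,0,0,0,0,1],[0,0,0,0,0,0,1],[0,0,0,0,0,0,1]], squeeze=90)

```text
time: 4.93
tool_pos: [0.5498, -0.355, 0.0066]
tcp_rot: [-0.142, 3.138, -0.002]
wrist_force: [-0.1, 0.6, 6.2]
width: 0.339
```

Call:
apply_moves(deltas=[[0,0,0,0,0,0,1],[0,0,0,0,0,0,1],[0,0,0,0,0,0,1]])

```text
time: 5.18
tool_pos: [0.5499, -0.355, 0.0067]
tcp_rot: [-0.142, 3.138, -0.002]
wrist_force: [0.7, 0.3, 6.3]
width: 0.335
```

Call:
apply_moves(deltas=[[0,0,-0.02,0,0,0,1],[0,0,-0.05,0,0,0,1],[0,0,-0.09,0,0,0,1],[0,0,-0.13,0,0,0,1],[0,0,-0.17,0,0,0,1],[0,0,-0.21,0,0,0,1],[0,0,-0.25,0,0,0,1],[0,0,-0.25,0,0,0,1]])

```text
time: 5.85
tool_pos: [0.5529, -0.3569, 0.2658]
tcp_rot: [-0.141, 3.128, -0.014]
wrist_force: [2.2, -0.9, -1.0]
width: 0.336
```

```bash
cat >> h.py <<'E'
SH=np.array([0.458,-0.0337,0.1317]); AZ=0.169; EL=np.radians(35); GZ=-0.0123
def tcp_for(s,sh=SH,az=AZ,el=EL,gx=0.115):
    """TCP target with the mouth s m out from the shoulder"""
    R=frame(az,el,-1); return sh-R[:,0]*(s+gx)-R[:,2]*GZ, R
E
python3 - <<'E'
from h import *
p,R=tcp_for(.085); print(p,delta(p,R)); print(status.read_state()["wrist_force"],status.read_state()["q"])
E
```

```text
[ 0.62645087 -0.00495764  0.23633972] [-0.1047, 0.3442, 0.0273, -0.0336, -0.6005, -0.0731]
[ 2.23335362 -0.94621447 -0.96506822] [-6.10827371e-01  2.04536996e-01  1.61295689e+00 -5.76195224e-04
  1.30998620e+00 -2.27181102e+00]
```

Call:
apply_moves(deltas=[[-0.013,0.043,0.0,-0.004,-0.075,-0.009,1],[-0.026,0.086,0.0,-0.008,-0.15,-0.018,1],[-0.039,0.129,0.0,-0.012,-0.225,-0.027,1],[-0.052,0.172,0.0,-0.016,-0.3,-0.036,1],[-0.065,0.215,0.01,-0.021,-0.375,-0.045,1],[-0.078,0.258,0.015,-0.025,-0.45,-0.055,1],[-0.091,0.301,0.02,-0.03,-0.525,-0.064,1],[-0.105,0.344,0.027,-0.034,-0.6,-0.073,1]])

```text
time: 6.52
tool_pos: [0.6155, -0.0279, 0.231]
tcp_rot: [-0.209, 2.534, 0.082]
wrist_force: [1.6, 0.2, -3.2]
width: 0.337
```

Call:
apply_moves(deltas=[[0,0,0,0,0,0,1],[0,0,0,0,0,0,1],[0,0,0,0,0,0,1]])

```text
time: 6.77
tool_pos: [0.6159, -0.0291, 0.231]
tcp_rot: [-0.212, 2.537, 0.081]
wrist_force: [0.4, -1.2, -2.3]
width: 0.331
```

Run:
```python
from h import *
st,im=snap("wrist","w4"); print(st["tool_pos"],st["tcp_rot"],st["q"],st["time"],st["wrist_force"]); np.save("w4.npy",np.r_[st["tool_pos"],st["tcp_rot"]])
p,R=tcp_for(.085); print(p,delta(p,R))
u=-R[:,0]
print("proj shoulder,tip pred",proj("wrist",[SH,SH+.05*u],st)); print("mouth pred",proj("wrist",SH+.085*u,st))
s=snap("scene")[1]; print(proj("scene",[SH,SH+.05*u,SH+.085*u])); cv2.imwrite("pics/both.png",np.hstack([im[:300,130:430,::-1],cv2.resize(s[130:280,230:480,::-1],(500,300),interpolation=2)]))
```

```text
[ 0.61587598 -0.02907909  0.23099002] [-0.21158289  2.53729932  0.08141799] [-0.2114667  -0.16817771  2.17057979  0.38820974  0.61500663 -2.20747016] 6.7667 [ 0.43041332 -1.17109224 -2.28280172]
[ 0.62645087 -0.00495764  0.23633972] [-0.0136, 0.0231, 0.0044, 0.009, -0.0119, -0.0066]
proj shoulder,tip pred [[ 334.23186366 -245.85289653]
 [ 333.56503082  -87.52886517]]
mouth pred [[330.90682903  26.14531045]]
[[293.14320305 210.06903207]
 [303.94803449 212.06068626]
 [311.85381292 213.5195856 ]]
```

View pics/both.png

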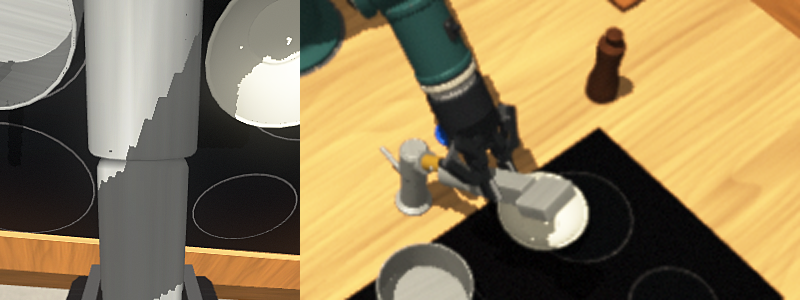

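Run:
```python
from m import *
st,im=load("w4"); Rt=Ro.from_rotvec(st["tcp_rot"]).as_matrix()
print("step pred px (seen row ~157, col 274)",proj("wrist",[np.array(st["tool_pos"])+Rt@np.array([.06,0,GZ-.019])],st))
u=-tcp_for(0)[1][:,0]; q=SH+.025*u
for n,f,roi in(("scene","s0",(288,200,312,220)),("top","t0",(255,190,276,212))):
    m=cv2.imread(f"pics/{f}.png"); h=cv2.cvtColor(m,cv2.COLOR_BGR2HSV)
    x0,y0,x1,y1=roi; r=h[y0:y1,x0:x1]; 
    k=(r[...,0]>10)&(r[...,0]<32)&(r[...,1]>(190 if n=="scene" else 150)); ys,xs=np.where(k); print(n,k.sum(),xs.mean()+x0,ys.mean()+y0,xs.min()+x0,xs.max()+x0,ys.min()+y0,ys.max()+y0,"pred",proj(n,[q,q+[0,0,-.01]]))
p,R=tcp_for(.085); print(delta(p,R))
```

```text
step pred px (seen row ~157, col 274) [[266.97170006 155.07505159]]
scene 74 298.5945945945946 211.44594594594594 292 305 208 215 pred [[298.47561669 211.05163521]
 [298.38595507 213.01951182]]
top 24 264.625 202.20833333333334 261 267 195 209 pred [[264.33367489 202.38531426]
 [264.44644573 202.99447023]]
[-0.013, 0.0237, 0.0047, 0.0085, -0.0112, -0.0072]
```

```bash
sed -i 's/SH=np.array(\[[^]]*\])/SH=np.array([0.458,-0.0352,0.1307])/' h.py
python3 - <<'E'
from h import *
p,R=tcp_for(.065); print(delta(p,R))
E
```

```text
[0.0078, 0.0221, 0.0056, 0.0085, -0.0112, -0.0072]
```

Call:
apply_moves(deltas=[[0,0.011,0.003,0.004,-0.006,-0.004,1],[0,0.022,0.0055,0.0085,-0.011,-0.007,1],[0,0.022,0.0055,0.0085,-0.011,-0.007,1],[0.004,0.022,0.0055,0.0085,-0.011,-0.007,1],[0.008,0.022,0.0055,0.0085,-0.011,-0.007,1],[0.008,0.022,0.0055,0.0085,-0.011,-0.007,1],[0.008,0.022,0.0055,0.0085,-0.011,-0.007,1]])

```text
time: 7.45
tool_pos: [0.6092, -0.0093, 0.2228]
tcp_rot: [-0.213, 2.525, 0.068]
wrist_force: [-0.1, 0.2, -2.3]
width: 0.334
```

Run:
```python
from h import *
for s in(.065,.04):
    p,R=tcp_for(s); print(delta(p,R))
s=snap("scene","s4")[1]; t=snap("top","t4")[1]; print(status.read_state()["wrist_force"])
cv2.imwrite("pics/both2.png",np.hstack([cv2.resize(s[170:240,270:360,::-1],(540,420),interpolation=2),cv2.resize(t[175:245,245:285,::-1],(240,420),interpolation=2)]))
```

```text
[-0.0015, -0.0001, -0.0003, 0.0005, -0.0014, -0.001]
[0.0235, -0.0002, -0.0002, 0.0005, -0.0014, -0.001]
[ 0.35581129  0.75117788 -2.87599382]
```

View pics/both2.png

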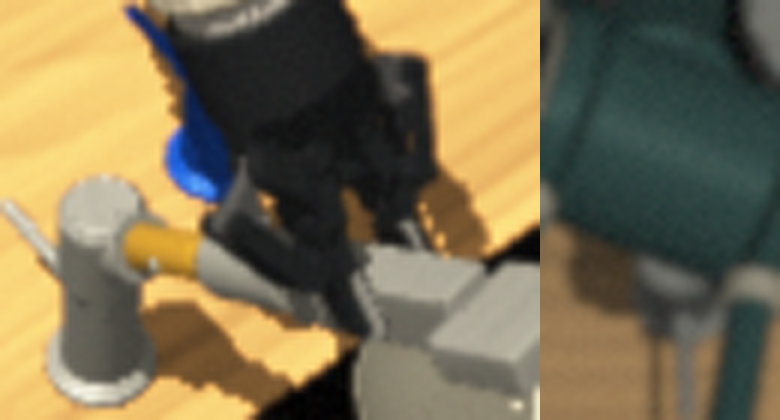

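Aligned in the scene crop: the sleeve mouth meets the gold tip at (200,255), with no contact force. Inserting in small steps.

Call:
apply_moves(deltas=[[0.002,0,0,0,-0.001,-0.001,1],[0.004,0,0,0,-0.001,-0.001,1],[0.006,0,0,0,-0.001,-0.001,1],[0.009,0,0,0,-0.001,-0.001,1],[0.012,0,0,0,-0.001,-0.001,1],[0.012,0,0,0,-0.001,-0.001,1]])

```text
time: 8.05
tool_pos: [0.5987, -0.0099, 0.2151]
tcp_rot: [-0.216, 2.524, 0.069]
wrist_force: [0.2, -0.4, -2.4]
width: 0.335
```

```bash
cat > f.py <<'E'
from h import *
st=status.read_state(); Rt=Ro.from_rotvec(st["tcp_rot"]).as_matrix()
print("t",st["time"],"F tool",(Rt.T@st["wrist_force"]).round(1),"M tool",(Rt.T@st["torque"]).round(2))
p,R=tcp_for(0); print("to home",delta(p,R))
E
python3 f.py
```

```text
t 8.05 F tool [ 1.3 -0.4  2. ] M tool [ 0.01  0.53 -0.04]
to home [0.0506, -0.0012, -0.0005, 0.0016, -0.0015, 0.001]
```

Call:
apply_moves(deltas=[[0.003,0,0,0,-0.001,0,1],[0.006,0,0,0,-0.001,0,1],[0.009,0,0,0,-0.001,0,1],[0.012,0,0,0,-0.001,0,1],[0.012,0,0,0,-0.001,0,1]])

```text
time: 8.47
tool_pos: [0.5892, -0.0118, 0.2084]
tcp_rot: [-0.216, 2.523, 0.069]
wrist_force: [-0.3, -0.4, -2.9]
width: 0.336
```

```bash
python3 f.py
```

```text
t 8.4667 F tool [ 2.  -0.3  2.2] M tool [ 0.03  0.49 -0.02]
to home [0.0388, -0.001, -0.0005, 0.0013, -0.0001, 0.001]
```

Call:
apply_moves(deltas=[[0.003,0,0,0,0,0,1],[0.006,0,0,0,0,0,1],[0.009,0,0,0,0,0,1],[0.012,0,0,0,0,0,1],[0.012,0,0,0,0,0,1]])

```text
time: 8.88
tool_pos: [0.5796, -0.0134, 0.2016]
tcp_rot: [-0.215, 2.523, 0.069]
wrist_force: [-0.5, 0.1, -2.8]
width: 0.336
```

```bash
python3 f.py
python3 - <<'E'
from h import *
s=snap("scene")[1]
cv2.imwrite("pics/s5.png",cv2.resize(s[170:240,270:360,::-1],(540,420),interpolation=2))
E
```

```text
t 8.8833 F tool [2.  0.2 2. ] M tool [ 0.09  0.55 -0.03]
to home [0.0268, -0.001, -0.0005, 0.0013, 0.0, 0.001]
```

View pics/s5.png

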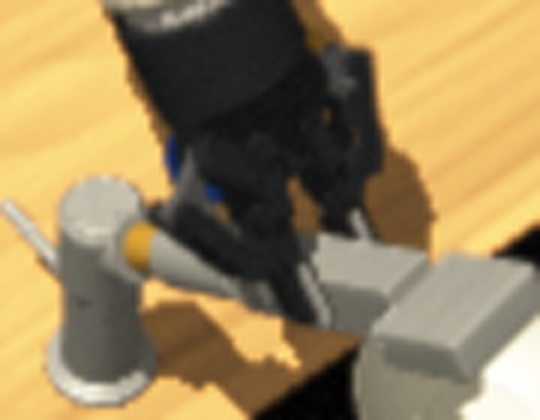

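The sleeve is on the spigot with a short ring of gold still showing at (140,250). Continuing past the balls.

Call:
apply_moves(deltas=[[0.003,0,0,0,0,0,1],[0.006,0,0,0,0,0,1],[0.009,0,0,0,0,0,1],[0.012,0,0,0,0,0,1],[0.012,0,0,0,0,0,1]])

```text
time: 9.35
tool_pos: [0.5749, -0.0157, 0.2007]
tcp_rot: [-0.211, 2.511, 0.066]
wrist_force: [9.0, 2.7, 1.3]
width: 0.334
```

```bash
python3 f.py
```

```text
t 9.35 F tool [-8.3  1.2  4.4] M tool [-0.16 -1.42  0.08]
to home [0.0222, 0.0005, 0.0014, -0.0023, 0.0121, -0.0005]
```

Call:
apply_moves(deltas=[[0.003,0,0,0,0,0,1],[0.006,0,0,0,0,0,1],[0.009,0,0,0,0,0,1],[0.009,0,0,0,0,0,1]])

```text
time: 9.68
tool_pos: [0.568, -0.0168, 0.1958]
tcp_rot: [-0.211, 2.51, 0.066]
wrist_force: [10.2, 3.3, -1.7]
width: 0.334
```

```bash
python3 f.py
```

```text
t 9.6833 F tool [-7.6  1.6  7.6] M tool [-0.23 -1.4   0.07]
to home [0.0137, 0.0004, 0.0015, -0.0022, 0.0127, -0.0004]
```

Call:
apply_moves(deltas=[[0.003,0,0,0,0,0,1],[0.006,0,0,0,0,0,1],[0.009,0,0,0,0,0,1],[0.012,0,0,0,0,0,1],[0.012,0,0,0,0,0,1]])

```text
time: 10.1
tool_pos: [0.5588, -0.0185, 0.1894]
tcp_rot: [-0.21, 2.509, 0.066]
wrist_force: [13.8, 3.3, -1.5]
width: 0.332
```

```bash
python3 f.py
```

```text
t 10.1 F tool [-10.6   1.    9.5] M tool [-0.3  -1.97  0.19]
to home [0.0024, 0.0005, 0.0018, -0.0025, 0.0139, -0.001]
```

Call:
apply_moves(deltas=[[0.003,0,0,0,0,0,1],[0.006,0,0,0,0,0,1],[0.009,0,0,0,0,0,1],[0.009,0,0,0,0,0,1]])

```text
time: 10.43
tool_pos: [0.5565, -0.02, 0.1894]
tcp_rot: [-0.205, 2.498, 0.065]
wrist_force: [33.2, 13.8, -4.0]
width: 0.335
```

```bash
python3 f.py
```

```text
t 10.4333 F tool [-25.8   8.2  24. ] M tool [-1.06 -4.47  0.59]
to home [0.0004, 0.0016, 0.0032, -0.0051, 0.0251, -0.0039]
```

Call:
apply_moves(deltas=[[0,-0.002,0.003,0,0.012,0,1],[0,-0.003,0.006,0,0.025,0,1],[0.001,-0.003,0.006,0,0.025,0,1]])

```text
time: 10.68
tool_pos: [0.5594, -0.0212, 0.1847]
tcp_rot: [-0.208, 2.525, 0.067]
wrist_force: [12.5, 13.3, 16.7]
width: 0.334
```

```bash
python3 f.py;  python3 - <<'E'
from h import *
s=snap("scene")[1]
cv2.imwrite("pics/s6.png",cv2.resize(s[170:240,270:360,::-1],(540,420),interpolation=2))
E
```

```text
t 10.6833 F tool [-21.4  11.1  -5.4] M tool [-2.04 -2.81  1.22]
to home [-0.0001, 0.0033, -0.0021, -0.0018, -0.0019, -0.0043]
```

View pics/s6.png

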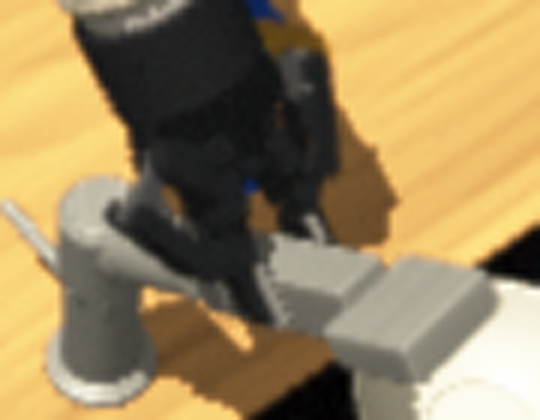

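No gold is visible and travel has stopped, so the sleeve is seated or within a fraction of a mm. One firmer push with the side load corrected.

Call:
apply_moves(deltas=[[0.002,0.003,-0.001,0,0,0,1],[0.004,0.004,-0.002,0,0,0,1],[0.007,0.004,-0.002,0,0,0,1],[0.007,0.004,-0.002,0,0,0,1]])

```text
time: 11.07
tool_pos: [0.5572, -0.0211, 0.1881]
tcp_rot: [-0.205, 2.511, 0.057]
wrist_force: [31.8, 11.7, 8.8]
width: 0.333
```

```bash
python3 f.py
```

```text
t 11.0667 F tool [-32.2   6.4  12.3] M tool [-1.11 -5.52  0.66]
to home [0.0, 0.0028, 0.0018, -0.0101, 0.0124, -0.0031]
```

```bash
cat > sw.py <<'E'
import sys
from h import *
a0,a1,n,back=map(float,sys.argv[1:]); c=np.array([.4324,-.0396,0])
st=status.read_state(); p=np.array(st["tool_pos"]); Rt=Ro.from_rotvec(st["tcp_rot"]).as_matrix(); print("tool az",np.degrees(np.arctan2(-Rt[1,0],-Rt[0,0])),"pos az",np.degrees(np.arctan2(*(p-c)[[1,0]])),st["q"].round(2))
for a in np.linspace(a0,a1,int(n)):
    Z=Ro.from_rotvec([0,0,np.radians(a)]).as_matrix()
    d=Rt.T@(Z-np.eye(3))@(p-c)+Rt.T@Z@Rt@np.array([-back,0,0])
    print(np.round(np.r_[d,Ro.from_matrix(Rt.T@Z@Rt).as_rotvec(),1],4).tolist())
E
python3 sw.py -2 -30 8 0.006
```

```text
tool az 9.465573210633412 pos az 8.453168879902378 [-0.21 -0.27  2.34  0.44  0.52 -2.27]
[-0.0059, -0.0046, -0.0001, 0.0204, 0.0002, 0.0283, 1.0]
[-0.0052, -0.0137, -0.0004, 0.0611, 0.0007, 0.085, 1.0]
[-0.0041, -0.0227, -0.0012, 0.1019, 0.0011, 0.1417, 1.0]
[-0.0024, -0.0317, -0.0023, 0.1426, 0.0016, 0.1984, 1.0]
[-0.0002, -0.0404, -0.0038, 0.1834, 0.002, 0.2551, 1.0]
[0.0024, -0.049, -0.0057, 0.2241, 0.0025, 0.3118, 1.0]
[0.0056, -0.0573, -0.0079, 0.2649, 0.0029, 0.3684, 1.0]
[0.0092, -0.0653, -0.0104, 0.3056, 0.0033, 0.4251, 1.0]
```

Call:
apply_moves(deltas=[[-0.006,-0.0045,0,0.02,0,0.028,1],[-0.005,-0.0135,-0.0005,0.061,0,0.085,1],[-0.004,-0.0225,-0.001,0.102,0.001,0.142,1],[-0.0025,-0.0315,-0.0025,0.143,0.0015,0.198,1],[0,-0.0405,-0.004,0.183,0.002,0.255,1],[0.0025,-0.049,-0.0055,0.224,0.0025,0.312,1],[0.0055,-0.0575,-0.008,0.265,0.003,0.368,1],[0.009,-0.0655,-0.0105,0.306,0.003,0.425,1]])

```text
time: 11.73
tool_pos: [0.5514, -0.0843, 0.1865]
tcp_rot: [0.445, 2.493, -0.148]
wrist_force: [17.9, 8.1, 5.8]
width: 0.331
```

```bash
python3 f.py; python3 sw.py -3 -12 4 0.0
```

```text
t 11.7333 F tool [-14.8  13.8   3.3] M tool [-2.15 -1.97  1.1 ]
to home [0.0136, 0.0642, -0.0101, -0.3055, 0.0032, -0.4253]
tool az -20.104190698967674 pos az -20.583117552817114 [-0.1  -0.26  2.34 -0.32  0.48 -1.08]
[0.0002, -0.0066, -0.0001, 0.0302, 0.0003, 0.0428, 1.0]
[0.0007, -0.0133, -0.0004, 0.0605, 0.0005, 0.0855, 1.0]
[0.0014, -0.0199, -0.0009, 0.0907, 0.0008, 0.1283, 1.0]
[0.0024, -0.0264, -0.0016, 0.1209, 0.0011, 0.171, 1.0]
```

Call:
apply_moves(deltas=[[0,-0.0065,0,0.03,0,0.043,1],[0.0005,-0.013,-0.0005,0.06,0.0005,0.086,1],[0.0015,-0.02,-0.001,0.091,0.001,0.128,1],[0.0025,-0.0285,-0.002,0.131,0.001,0.185,1],[0.0025,-0.0285,-0.002,0.131,0.001,0.185,1],[0.0025,-0.0285,-0.002,0.131,0.001,0.185,1]])

```text
time: 12.23
tool_pos: [0.5384, -0.1093, 0.1861]
tcp_rot: [0.719, 2.442, -0.238]
wrist_force: [18.4, 2.3, 6.5]
width: 0.334
```

```bash
python3 f.py; python3 sw.py -1 -1 1 0.0;  python3 - <<'E'
from h import *
s=snap("scene")[1]; w=snap("wrist")[1]; st=status.read_state(); np.save("w7.npy",np.r_[st["tool_pos"],st["tcp_rot"]]); cv2.imwrite("pics/w7.png",w[:,:,::-1])
c=np.array([.4324,-.0396]);a=np.arctan2(*(np.array(st["tool_pos"])[:2]-c)[::-1]); print("outlet est",c+.1946*np.array([np.cos(a),np.sin(a)]))
cv2.imwrite("pics/s7.png",np.hstack([cv2.resize(s[180:320,240:360,::-1],(360,420),interpolation=2),w[:,60:500,::-1]]))
E
```

```text
t 12.2333 F tool [-15.5  11.9   2.8] M tool [-1.61 -2.13  1.24]
to home [0.0266, 0.0871, -0.0201, -0.4335, -0.0004, -0.6051]
tool az -32.661525834700676 pos az -33.353283086746 [-0.06 -0.24  2.32 -0.55  0.58 -0.67]
[0.0, -0.0022, -0.0, 0.01, 0.0001, 0.0143, 1.0]
outlet est [ 0.59489419 -0.1466738 ]
```

View pics/s7.png

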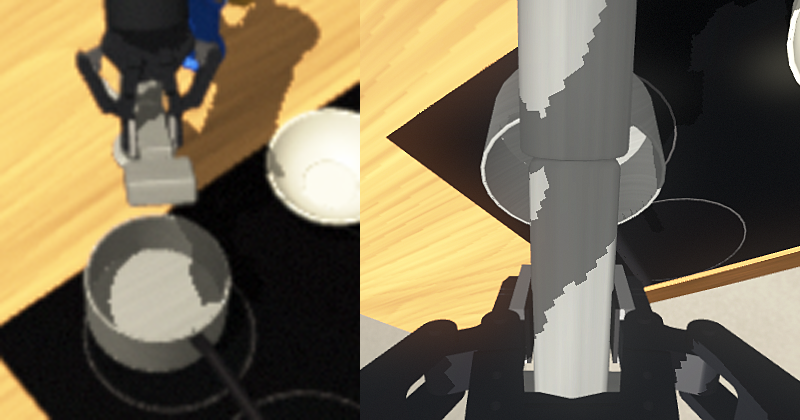

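Run:
```python
from h import *
a=np.radians(-33.1); e=EL; c=np.array([.4324,-.0396,.1307]); h=np.array([np.cos(a),np.sin(a),0]); Z=np.array([0,0,1.])
u=np.cos(e)*h+np.sin(e)*Z; zs=-np.sin(e)*h+np.cos(e)*Z; sh=c+.026*h
out=sh+.1925*u-.019*zs; print("outlet",out)
l=np.array([-np.sin(a),np.cos(a),0]); top=[sh+x*u+y*l+.005*zs for x,y in((.165,.03),(.165,-.03),(.22,-.03),(.22,.03))]
q=proj("scene",top); print("top face corners in crop px",((q-[240,180])*3).round())
```

```text
outlet [ 0.59540726 -0.1458631   0.22554958]
top face corners in crop px [[190. 154.]
 [122. 159.]
 [127. 183.]
 [197. 178.]]
```

The predicted head corners match the picture, and the outlet at (0.595,-0.146) is about 5 mm from the pan centre. Now I relieve the load and release.

Call:
apply_moves(deltas=[[-0.003,0.002,0,0,0,0,1],[-0.005,0.003,0,0,0,0,1],[-0.005,0.003,0,0,0,0,1]], squeeze=40)

```text
time: 12.58
tool_pos: [0.5394, -0.1096, 0.185]
tcp_rot: [0.723, 2.45, -0.243]
wrist_force: [8.4, 4.4, 7.2]
width: 0.334
```

```bash
python3 f.py
```

```text
t 12.5833 F tool [-8.   8.1 -3.3] M tool [-1.35 -0.59  0.79]
to home [0.0269, 0.0866, -0.0218, -0.4365, -0.01, -0.6063]
```

Call:
apply_moves(deltas=[[-0.001,0.001,0,0,0,0,0.8],[-0.001,0.001,0,0,0,0,0.6],[-0.001,0.001,0,0,0,0,0.4],[-0.001,0.001,0,0,0,0,0.2],[-0.001,0.001,0,0,0,0,0],[-0.001,0.001,0,0,0,0,0],[-0.001,0.001,0,0,0,0,0],[-0.001,0.001,0,0,0,0,0]])

```text
time: 13.25
tool_pos: [0.5332, -0.1108, 0.1778]
tcp_rot: [0.725, 2.465, -0.255]
wrist_force: [0.4, 0.8, -0.3]
width: 0.998
```

```bash
python3 f.py
```

```text
t 13.25 F tool [0.2 0.9 0.2] M tool [-0.    0.23  0.06]
to home [0.0188, 0.0907, -0.026, -0.4435, -0.0274, -0.6036]
```

Call:
apply_moves(deltas=[[0,0,-0.02,0,0,0,0],[0,0,-0.05,0,0,0,0],[0,0,-0.09,0,0,0,0],[0,0,-0.13,0,0,0,0],[0,0,-0.15,0,0,0,0],[0,0,-0.15,0,0,0,0],[0,0,-0.15,0,0,0,0]])

```text
time: 13.83
tool_pos: [0.4657, -0.0617, 0.3044]
tcp_rot: [0.723, 2.461, -0.252]
wrist_force: [0.6, -1.1, -0.5]
width: 1.001
```

```bash
python3 f.py|head -1
python3 - <<'E'
from h import *
s=snap("scene","s8")[1]; st,w=snap("wrist","w8"); np.save("w8.npy",np.r_[st["tool_pos"],st["tcp_rot"]])
cv2.imwrite("pics/f8.png",np.hstack([cv2.resize(s[180:320,240:360,::-1],(360,420),interpolation=2),w[:,60:500,::-1]]))
E
```

```text
t 13.8333 F tool [-0.6 -0.6  1. ] M tool [-0.02  0.31 -0.05]
```

View pics/f8.png

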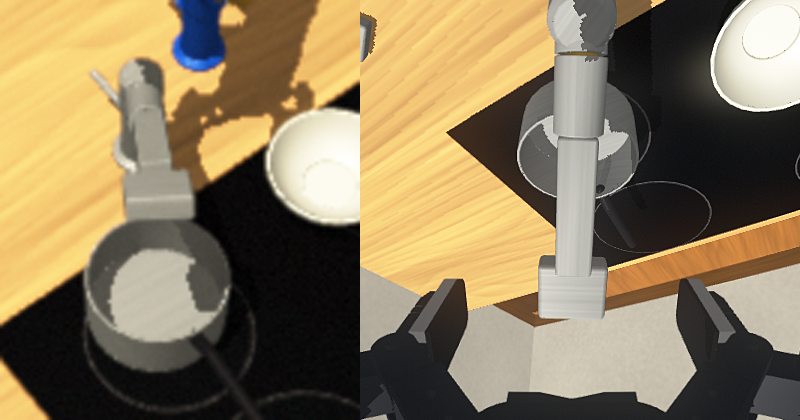

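The spout stays on over the pan at crop (160,195), and it sagged a little on release. A thin tan line shows at the shoulder, wrist crop (580,53), so I'm measuring that gap numerically.

```bash
cat > gap.py <<'E'
import sys
from m import *
st,im=load(sys.argv[1]); h=cv2.cvtColor(im,cv2.COLOR_BGR2HSV)
u0=int(sys.argv[2]) if len(sys.argv)>2 else 640
for c in range(616,668,6): pass
for c in range(612,670,6):
    col=h[40:72,c]; g=(col[:,1]>70); print(c, "gold rows",(np.where(g)[0]+40).tolist())
# predicted pixels: shoulder top edge / mouth
a=np.radians(-33.1); c=np.array([.4324,-.0396,.1307]); hh=np.array([np.cos(a),np.sin(a),0]); Z=np.array([0,0,1.])
u=np.cos(EL)*hh+np.sin(EL)*Z; zs=-np.sin(EL)*hh+np.cos(EL)*Z; sh=c+.026*hh
print("shoulder top",proj("wrist",[sh+.019*zs+d*u for d in(0,.002,.004)],st).round(1).tolist(),"step",proj("wrist",[sh+.019*zs+.055*u],st).round(1),"head end top",proj("wrist",[sh+.005*zs+.22*u],st).round(1))
q=proj("wrist",[sh+l*np.cross(Z,hh) for l in(-.019,.019)],st); print("shoulder sides",q.round(1).tolist())
E
sed -i 's/612,670,6/u0-26,u0+28,5/;/^for c in range(616/d' gap.py; python3 gap.py w8 640; python3 gap.py w8 640 >/dev/null
python3 - <<'E'
import cv2,numpy as np
im=cv2.imread("pics/w8.png"); print(im.shape); print(im[46:66,280].tolist());
E
```

```text
(420, 560, 3)
[[186, 193, 192], [185, 192, 192], [185, 192, 192], [190, 197, 196], [180, 187, 186], [118, 117, 114], [48, 86, 111], [35, 101, 133], [29, 97, 131], [110, 117, 120], [172, 176, 175], [181, 189, 191], [177, 185, 187], [176, 185, 186], [178, 185, 188], [177, 185, 183], [177, 185, 183], [178, 185, 183], [178, 186, 184], [178, 186, 184]]Traceback (most recent call last):
  File "gap.py", line 6, in <module>
    col=h[40:72,c]; g=(col[:,1]>70); print(c, "gold rows",(np.where(g)[0]+40).tolist())
        ~^^^^^^^^^
IndexError: index 614 is out of bounds for axis 1 with size 560
Traceback (most recent call last):
  File "gap.py", line 6, in <module>
    col=h[40:72,c]; g=(col[:,1]>70); print(c, "gold rows",(np.where(g)[0]+40).tolist())
        ~^^^^^^^^^
IndexError: index 614 is out of bounds for axis 1 with size 560
```

```bash
python3 gap.py w8 280
```

```text
254 gold rows [40, 41, 42, 43, 44, 45, 46, 47, 48, 49, 50, 51, 52, 53, 54, 55, 56, 57, 58, 59, 60, 61, 62, 63, 64, 65]
259 gold rows []
264 gold rows [53, 54]
269 gold rows [52, 53, 54]
274 gold rows [52, 53, 54]
279 gold rows [52, 53, 54]
284 gold rows [52, 53, 54]
289 gold rows [52, 53, 54, 55]
294 gold rows [53, 54, 55]
299 gold rows []
304 gold rows []
shoulder top [[276.5, 48.9], [276.5, 52.2], [276.4, 55.4]] step [[275.1 133.6]] head end top [[272.  327.7]]
shoulder sides [[249.8, 52.4], [303.7, 53.1]]
```

The top gap is about 2 mm, close to the roughly 1.7 mm that tilt sag within the bore clearance would give. To be sure, I'll regrip and push once more along the axis in the sagged state.

Call:
apply_moves(deltas=[[0,0,0.04,0,0.005,0,0],[0,0,0.08,0,0.01,0,0],[0,0,0.11,0,0.015,0,0],[0,0,0.135,0,0.02,0,0],[0,0,0.148,0,0.02,0,0],[0,0,0.15,0,0.02,0,0],[0,0,0.15,0,0.02,0,0],[0,0,0.15,0,0.02,0,0]])

```text
time: 14.6
tool_pos: [0.533, -0.1109, 0.1773]
tcp_rot: [0.731, 2.485, -0.25]
wrist_force: [-0.5, 0.7, -0.4]
width: 1.0
```

Call:
apply_moves(deltas=[[0,0,0,0,0,0,0.4],[0,0,0,0,0,0,0.6],[0,0,0,0,0,0,0.8],[0,0,0,0,0,0,1],[0,0,0,0,0,0,1],[0,0,0,0,0,0,1],[0,0,0,0,0,0,1],[0,0,0,0,0,0,1]], squeeze=80)

```text
time: 15.27
tool_pos: [0.5347, -0.1096, 0.1794]
tcp_rot: [0.731, 2.481, -0.244]
wrist_force: [0.1, 5.4, 2.0]
width: 0.335
```

```bash
python3 f.py; python3 sw.py 0 0 1 0|head -1
```

```text
t 15.2667 F tool [ 1.3  4.5 -3.3] M tool [-0.77  0.59  0.26]
to home [0.0208, 0.089, -0.0242, -0.4347, -0.0425, -0.6092]
tool az -32.39474177287284 pos az -34.370730001007864 [-0.07 -0.22  2.31 -0.51  0.61 -0.71]
```

Call:
apply_moves(deltas=[[0.003,0,0,0,0,0,1],[0.006,0,0,0,0,0,1],[0.009,0,0,0,0,0,1],[0.009,0,0,0,0,0,1]])

```text
time: 15.6
tool_pos: [0.5337, -0.1077, 0.1811]
tcp_rot: [0.721, 2.469, -0.247]
wrist_force: [9.7, -6.8, 7.3]
width: 0.338
```

```bash
python3 f.py
```

```text
t 15.6 F tool [-13.9  -0.6   0.5] M tool [ 0.26 -2.1  -0.22]
to home [0.0196, 0.0881, -0.0218, -0.4362, -0.0295, -0.6029]
```

Call:
apply_moves(deltas=[[0.003,0,0.001,0,0.01,0,1],[0.006,0,0.002,0,0.02,0,1],[0.009,0,0.003,0,0.025,0,1],[0.009,0,0.003,0,0.025,0,1]])

```text
time: 15.93
tool_pos: [0.5344, -0.1061, 0.1802]
tcp_rot: [0.722, 2.481, -0.238]
wrist_force: [16.6, -14.3, 15.1]
width: 0.338
```

```bash
python3 f.py
```

```text
t 15.9333 F tool [-26.4  -3.4  -0.9] M tool [ 0.81 -4.18 -0.58]
to home [0.0191, 0.0864, -0.0219, -0.4284, -0.0404, -0.6046]
```

Call:
apply_moves(deltas=[[-0.004,0,0,0,0,0,1],[-0.008,0,0,0,0,0,1],[-0.013,-0.002,0,0,0,0,1],[-0.013,-0.002,0,0,0,0,1]])

```text
time: 16.27
tool_pos: [0.5347, -0.1097, 0.1778]
tcp_rot: [0.74, 2.497, -0.231]
wrist_force: [-1.2, 11.7, 13.1]
width: 0.335
```

```bash
python3 f.py; python3 sw.py 0 0 1 0|head -1
```

```text
t 16.2667 F tool [ -0.7   8.9 -15.1] M tool [-1.46  0.54  0.76]
to home [0.0209, 0.0891, -0.0248, -0.4246, -0.0588, -0.618]
tool az -32.72914933655957 pos az -34.41235302200513 [-0.08 -0.22  2.3  -0.47  0.62 -0.75]
```

Call:
apply_moves(deltas=[[0.001,0.001,-0.003,0,0,0,1],[0.001,0.002,-0.006,0,0,0,1],[0.001,0.002,-0.006,0,0,0,1]], squeeze=30)

```text
time: 16.52
tool_pos: [0.5322, -0.1066, 0.1815]
tcp_rot: [0.735, 2.498, -0.235]
wrist_force: [8.4, -0.7, 1.4]
width: 0.334
```

Call:
apply_moves(deltas=[[0,0,0,0,0,0,0.8],[0,0,0,0,0,0,0.6],[0,0,0,0,0,0,0.4],[0,0,0,0,0,0,0.2],[0,0,0,0,0,0,0],[0,0,0,0,0,0,0],[0,0,0,0,0,0,0],[0,0,0,0,0,0,0]])

```text
time: 17.18
tool_pos: [0.528, -0.1073, 0.1771]
tcp_rot: [0.738, 2.507, -0.241]
wrist_force: [-0.4, 0.7, -0.3]
width: 0.997
```

Call:
apply_moves(deltas=[[0,0,-0.02,0,0,0,0],[0,0,-0.05,0,0,0,0],[0,0,-0.09,0,0,0,0],[0,0,-0.13,0,0,0,0],[0,0,-0.15,0,0,0,0],[0,0,-0.15,0,0,0,0],[0,0,-0.15,0,0,0,0]])

```text
time: 17.77
tool_pos: [0.4652, -0.0613, 0.3073]
tcp_rot: [0.736, 2.504, -0.239]
wrist_force: [-0.3, 0.1, -0.5]
width: 1.001
```

```bash
python3 - <<'E'
from h import *
snap("scene","s9"); snap("top","t9"); st,w=snap("wrist","w9"); np.save("w9.npy",np.r_[st["tool_pos"],st["tcp_rot"]]); print(st["time"],st["tool_pos"])
for f in("w8","w9"):
    w=cv2.imread(f"pics/{f}.png"); h=cv2.cvtColor(w,cv2.COLOR_BGR2HSV)
    for c in (265,272,280,288): print(f,c,(np.where(h[20:90,c,1]>70)[0]+20).tolist())
    # spout centre columns, silver run nearest 275 in each row
    m=h[...,1]<45
    for r in (90,200,290):
        row=m[r]&(h[r,:,2]>95); x=np.where(row[200:350])[0]+200; print(r,x.min(),x.max(),len(x))
for f,n in(("s8",0),("s9",0)):
    m=cv2.imread(f"pics/{f}.png"); cv2.imwrite(f"pics/{f}g.png",m)
d=cv2.absdiff(cv2.imread("pics/s8.png"),cv2.imread("pics/s9.png")).max(2)[180:320,240:360]; print("scene diff>40 px",(d>40).sum())
E
python3 gap.py w9 280|tail -2
```

```text
17.8667 [ 0.46410083 -0.06188052  0.30392114]
w8 265 [53, 54]
w8 272 [52, 53, 54]
w8 280 [52, 53, 54]
w8 288 [52, 53, 54, 55]
90 238 317 77
200 257 294 38
290 239 305 67
w9 265 [63, 64]
w9 272 [62, 63, 64]
w9 280 [62, 63, 64]
w9 288 [63, 64]
90 254 303 50
200 239 323 65
290 237 304 68
scene diff>40 px 274
shoulder top [[277.2, 58.6], [277.2, 61.7], [277.1, 64.8]] step [[275.8 140.6]] head end top [[272.6 335.6]]
shoulder sides [[251.3, 62.5], [303.6, 63.2]]
```

Run:
```python
from h import *
a,b,c=[cv2.imread(f"pics/{f}.png") for f in("s0","s9","s8")]
g=lambda i:cv2.cvtColor(i,cv2.COLOR_BGR2GRAY).astype(np.float32)
for n,(x0,y0,x1,y1) in dict(pan=(262,270,340,335),dish=(335,235,380,262),mill=(365,138,400,188),lever=(266,200,280,216)).items():
    print(n,cv2.phaseCorrelate(g(a)[y0:y1,x0:x1].copy(),g(b)[y0:y1,x0:x1].copy()))
print("s8->s9 head",cv2.phaseCorrelate(g(c)[230:260,275:310].copy(),g(b)[230:260,275:310].copy()))
# tilt-dependent predicted head top-face corners
az=np.radians(-33.1); h=np.array([np.cos(az),np.sin(az),0]); Z=np.array([0,0,1.]); sh=np.array([.4324,-.0396,.1307])+.026*h; l=np.cross(Z,h)
for e in(35,32):
    e=np.radians(e);u=np.cos(e)*h+np.sin(e)*Z; zs=-np.sin(e)*h+np.cos(e)*Z
    print(((proj("scene",[sh+x*u+y*l+.005*zs for x,y in((.165,.03),(.165,-.03),(.22,-.03),(.22,.03))])-[240,180])*3).round().tolist(), sh+.1925*u-.019*zs)
hsv=cv2.cvtColor(b,cv2.COLOR_BGR2HSV); m=(hsv[...,1]<40)&(hsv[...,2]>125); k=np.zeros_like(m);k[225:256,275:312]=m[225:256,275:312]; n,L,s,cc=cv2.connectedComponentsWithStats(k.astype(np.uint8)); i=1+s[1:,4].argmax(); print("bright blob (crop px)",(s[i,:4]-[240,180,0,0])*3,s[i,4])
```

```text
pan ((0.18250288080138688, -0.024850240225219977), 0.7929038764701949)
dish ((0.5122363680542144, 0.5053394132548004), 0.9881649095825698)
mill ((-0.022100923216989088, -0.036815871120204235), 0.9801544411314859)
lever ((0.5476137342075065, 0.10862778353937674), 1.0075741430123648)
s8->s9 head ((-0.2938329228942216, 0.20166215373357765), 1.0840398099687365)
[[190.0, 154.0], [122.0, 159.0], [127.0, 183.0], [197.0, 178.0]] [ 0.59540726 -0.1458631   0.22554958]
[[190.0, 163.0], [123.0, 168.0], [127.0, 195.0], [197.0, 190.0]] [ 0.59937219 -0.1484478   0.21659654]
bright blob (crop px) [123 135  69  87] 473
```

The pan, mill, dish and lever are unmoved to sub-pixel. The 3° sag model reproduces the head corners and the roughly 2 mm top gap, so the mouth is resting on the shoulder. Handing in.

```bash
python3 -c "
from workcell import job; print(job.finish_job())"
```

```text
the job is handed in; nothing more can be done
None
```

The 220 mm spout is on the steel tap's stub, spray face down, and swung over the saucepan. I let go and handed the job in at about 18 s.

- **Seating:** I pushed the sleeve past the balls (about 10 N) to a hard stop. It did not move any further under 32 N, nor under 26 N when I regripped and pushed again.
- **Not perfect:** after release the spout sagged about 3°. A thin brass line, about 2 mm, shows at the top of the shoulder. It was the same after the second push. Play in the bore would leave about 1.7 mm there if the lower edge of the mouth rests on the shoulder. I could not see that lower edge.
- **Position:** the spray head is estimated at (0.599, -0.148), about 10 mm beyond the pan centre at (0.591, -0.143) and well inside the rim.
- **Rest of the scene:** comparing pictures from before and after shows the pan, dish, mill and water lever where they were. After release the wrist force was near zero, with the gripper backed about 15 cm off.

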